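# Roll the steel column tube into the V-block

### The arm

A 6-joint arm with a two-finger parallel gripper is mounted at the origin on a cart in front of the work surface, level with it; the furniture and walls round the work are solid. World frame = base frame: x ahead of the robot, y to its left, z up, the work surface at z = 0. Lengths are in m, angles in rad, forces in N, time in s.
With the tool pointing down it reaches from about 0.375 to 0.825 m from the base axis. Payload 5.5 kg.
Tool frame: the origin (TCP) lies where the fingers leave the gripper's body, on its centre line; the fingertips stand 73 mm ahead of it and the grasp point (between the pads) lies 54 mm ahead of it; z points along the fingers, y is the direction in which the jaws open and shut (so a half turn about z gives the same grasp; the last joint's range is limited). The gripper opens to 85 mm and grips with 20 to 120 N. Pads are 22 mm wide; open, the fingers measure 114 mm over their backs; the gripper's body (76 mm by 85 mm) begins 54 mm behind the grasp point. The pads swing forward as they close: fully open they stand 13 mm farther back than shut.
Start: joints at [1.332, 0.314, -0.047, 1.21, 0, 1.571], TCP at [0.142, 0.583, 0.304] pointing down, gripper open.
Joint ranges: [-2.67, 2.67], [-0.69, 1.73], [-1.03, 1.25], [-2.08, 2.16], [-1.42, 1.45], [-3.14, 3.14]. Speed limits (rad/s): [2.39, 2.39, 3.01, 3.14, 3.14, 3.14].

### API

Orientations are given as [roll, pitch, yaw] about the fixed x, y, z axes, in that order (R = Rz(yaw) Ry(pitch) Rx(roll)).
In Python, from bench import env gives the robot as it stands.
- The arm moves only by the shell command python3 -m crank 'ROWS' [FORCE]. ROWS is JSON, a list of rows, each an object with "fingers": the closure in counts, from 0 (fully open) to 255 (shut); "dp": the shift along the world's x, y, z in m, a list of three; "dr": the turn, a rotation vector about the world's x, y, z in rad, a list of three. A call has 1 to 12 rows; each row shifts and turns the commanded pose from where the row before left it; what a row does not reach is not made up. A row lasts 1/12 s, in which the tool goes at most 41.7 mm and 7.16 degrees, less where a joint would pass 70% of its speed; a pose out of reach is approached as far as the arm can. A call with a gripper value outside its range is refused whole. The fingers move at their own pace and stop on an object; FORCE is the grip in N (left out, the last holds). Time passes only in rows, so rows that do not move let the fingers close. It gives the time, the measured TCP pose, the force and the opening at its end, in the units of the state.
- env.get_state(): the state, without advancing time (a new reading comes with each control period).
- env.grab_frame(name): name is "side" or "top" or "wrist"; returns a dict with "frame" (400x640x3 uint8, red, green, blue), "range_z" (400x640 float32, m along the optical axis (not along the pixel's ray), 0 where there is no reading), "intrinsics" (3x3 intrinsics, pixels), "dist" ([k1, k2, p1, p2, k3] as OpenCV has them; the pictures are not rectified), "extrinsics" (4x4, takes a point from world to camera coordinates); the wrist camera has in their place "hand_eye" (4x4, takes a point from camera to tool coordinates, whose origin is the TCP and whose axes are the flange's). Camera axes: x right, y up, looking along -z (the intrinsics and any distortion apply to the point x, -y, -z); pixel columns grow to the right and rows downward; lengths in m; the calibration is good to about 2 mm. A picture is of the moment at which its call begins: read the wrist's pose just before it.
- env.close_job(): hands the job in, once; it reports no verdict.
The state is a dict: "t": time; "joint_positions": joint angles; "dq": joint speeds; "joint_efforts": joint torques, N m; "ee_pos": TCP position; "eef_rot": TCP orientation; "contact_force": force on the tool from outside, world axes, zero at the start; "ft_torque": the same for the moment, N m; "finger_gap": opening from 0.0 (shut) to 1.0 (fully open).
Only numpy, scipy, OpenCV 4.12 (cv2) and the standard library are available. Lean on these libraries where they do the work, as an engineer would, in place of code of your own. Each camera call takes 0.05 s, during which the arm holds its last target. There are 200 camera calls.

### The job

A loose steel column tube lies on the desk where it could roll away. With the fingers, gently roll it by its side along the desk, up the ramp and over into the groove of the grey metal V-block, then nudge it endways if need be, so that it rests seated in the groove and sticks out about equally at both ends. Do not pinch or lift it; leave the other things on the desk undisturbed and let go at the end.

Things in the scene. Friction and masses are not known exactly. Their poses are not given: they have to be found in the camera images.
- column: loose round steel tube, blue collars flush at its ends, thin painted stripe; diameter 38 mm, length 150 mm, 0.26 to 0.44 kg. Origin on its axis at mid-length, 19 mm above the desk at the start; y axis = long axis (x, z turn as it rolls). Starts on the desk before the ramp, up to 12 degrees askew to the groove. Smooth (friction near 0.4): a finger pushed against its side rolls it; it soon coasts to a stop
- v_block: grey metal V-block, 100 mm long in y, fixed; its place and yaw differ from run to run. Origin on the desk under the bottom of the groove, mid-length; y axis along the groove, x the way the tube is rolled in, z up. Groove bottom 2 mm high; both flanks slope 30 degrees; the far one ends 20 mm high at x = +31 mm at a stop wall 34 mm high. Ears with screws, 10 mm high, beside it at x = +26 to +50 mm, to y = +-68 mm
- ramp_foot (a point): lower edge of the V-block's ramp at mid-length, on the desk, at x = -69 mm in the V-block's axes; from here the flat ramp rises to the crest
- crest (a point): top edge between ramp and groove at mid-length: x = -19 mm in the V-block's axes, 13 mm above the desk. With the tube on the crest its axis is 32 mm high; past it the tube rolls down into the groove by itself
- seat (a point): where the middle of the tube's axis lies when it is seated and centred: x = 0, y = 0 in the V-block's axes, 24 mm above the desk
- reagent_bottle: small white reagent bottle with a blue cap, 43 mm wide, 95 mm tall, a bystander to the left of the tube; origin at the centre of its underside
- dropper_bottle: brown dropper bottle, 33 mm wide, 88 mm tall, a bystander to the right of the tube; origin at the centre of its underside
- petri_dish: clear petri dish, 60 mm wide, 14 mm tall, a bystander behind and left of the V-block; origin at the centre of its underside
- timer: grey bench timer, 58 x 64 x 20 mm, a bystander at the far right; origin at the centre of its underside
- blue_cap: blue round screw cap lying on the desk, 81 mm wide, 25 mm tall, a bystander to the left of the V-block; origin at the centre of its underside
Things that resemble listed ones, but are neither listed nor needed, are in the scene too. Several things look just like the column: the one meant starts farthest to the robot's left.

How it is judged:
On the way:
1. the tube has been rolled at least half a turn (not slid along) (angle between column's own z axis and vertical above 2.6 rad).
At the end, for the whole second after the job is handed in: the tube lies at rest in the groove: its axis within 4 mm of the groove's middle plane, 24 mm (+-2.5 mm) above the desk, within 0.06 rad of the groove's direction, and its middle within 12 mm of the middle of the V-block along the groove (x of column in the frame of v_block between -0.004 and 0.004 m and y of column in the frame of v_block between -0.012 and 0.012 m and z of column in the frame of v_block between 0.0215 and 0.0265 m and angle between the y axis of column and the y axis of v_block, either way round below 0.06 rad and linear speed of column below 0.01 m/s and angular speed of column below 0.3 rad/s); the robot touches nothing.
It fails at once if the tube is lifted (axis more than 45 mm above the desk; rolling over the crest needs 32 mm) (height (world z) of column above 0.045 m).
It fails at once if the tube is pinched or pushed hard (more than 30 N from the fingers) (contact force between the fingers and column above 30 N).
It fails at once if one of the bystanders (bottles, petri dish, timer, blue cap) is moved more than 15 mm (distance of any of reagent_bottle, dropper_bottle, petri_dish, timer, blue_cap from where it was at the start of the episode above 0.015 m).
It also fails if it takes over 48 s, if anything falls off the work surface, if the arm or the gripper's body presses on something with over 40 N, if the wrist force passes 120 N, or if a joint passes its speed limit or range.

## Working session

There is one attempt and no reset: what is moved stays moved. The work goes in short steps, Python scripts to look and compute and a shell command to move; the robot and the scene stay as the last step left them, time stands still between calls to the robot, and variables do not carry over. Pictures are saved under pics/ and viewed, about 8 in all and at most 12, crops included, and the job is handed in when it is done.

```bash
mkdir -p pics
cat > h.py <<'E'
import numpy as np, cv2
from bench import env
def grab(name):
    s=env.get_state(); return s,env.grab_frame(name)
def cloud(f,s=None):
    """world xyz for every pixel (nan where none)"""
    K=np.array(f['intrinsics'],float);d=np.array(f['dist'],float);Z=np.array(f['range_z'],float)
    h,w=Z.shape;u,v=np.meshgrid(np.arange(w),np.arange(h))
    p=cv2.undistortPoints(np.stack([u,v],-1).reshape(-1,1,2).astype(float),K,d).reshape(h,w,2)
    Z=np.where(Z>0,Z,np.nan)
    P=np.stack([p[...,0]*Z,-p[...,1]*Z,-Z,np.ones_like(Z)],-1)
    if 'extrinsics' in f: T=np.linalg.inv(f['extrinsics'])
    else:
        from scipy.spatial.transform import Rotation as R
        T=np.eye(4);T[:3,:3]=R.from_euler('xyz',s['eef_rot']).as_matrix();T[:3,3]=s['ee_pos'];T=T@np.array(f['hand_eye'])
    return (P@T.T)[...,:3]
def save(n,img): cv2.imwrite('pics/'+n,img[...,::-1])
E
python3 - <<'E'
from h import *
s,f=grab('top');save('top.png',f['frame']);C=cloud(f);np.save('top.npy',C)
s2,g=grab('side');save('side.png',g['frame'])
print(s)
for v in range(20,400,60): print([tuple(np.round(C[v,u],3)) for u in range(40,640,140)])
E
```

```text
{'t': 0.0, 'joint_positions': array([ 1.33202421e+00,  3.14208178e-01, -4.80497137e-02,  1.21020114e+00,
        8.58206647e-06,  1.57080969e+00]), 'dq': array([ 1.86270011e-03, -7.61610747e-04,  1.87676479e-04, -5.20717403e-04,
       -1.87600429e-06,  1.12308198e-03]), 'joint_efforts': array([ 1.18069998e-03, -5.39584136e+01,  3.39752126e+01,  1.92261947e-02,
        9.70324868e-05, -2.12829946e-06]), 'ee_pos': array([0.14179909, 0.58254823, 0.30305803]), 'eef_rot': array([-3.13992995e+00, -8.55984089e-06,  2.90280717e+00]), 'contact_force': array([-0.49562405,  0.45157457,  0.34074901]), 'ft_torque': array([ 0.0014744 , -0.03965946, -0.00146868]), 'finger_gap': 0.9982128982572589}
[(np.float64(1.119), np.float64(0.577), np.float64(0.057)), (np.float64(0.99), np.float64(0.059), np.float64(0.206)), (np.float64(1.035), np.float64(-0.299), np.float64(0.12)), (np.float64(1.112), np.float64(-0.732), np.float64(0.002)), (np.float64(1.28), np.float64(-1.377), np.float64(-0.221))]
[(np.float64(0.868), np.float64(0.47), np.float64(0.149)), (np.float64(0.783), np.float64(0.016), np.float64(0
[... 996 characters left out ...]
t64(-0.683), np.float64(-0.002)), (np.float64(0.368), np.float64(-1.442), np.float64(-0.51))]
[(np.float64(0.221), np.float64(0.457), np.float64(0.073)), (np.float64(0.125), np.float64(0.36), np.float64(-0.761)), (np.float64(0.126), np.float64(-0.276), np.float64(-0.761)), (np.float64(0.114), np.float64(-0.91), np.float64(-0.763)), (np.float64(0.119), np.float64(-1.447), np.float64(-0.546))]
[(np.float64(0.009), np.float64(0.587), np.float64(-0.119)), (np.float64(0.064), np.float64(0.084), np.float64(0.016)), (np.float64(-0.136), np.float64(-0.274), np.float64(-0.758)), (np.float64(-0.153), np.float64(-0.902), np.float64(-0.766)), (np.float64(-0.132), np.float64(-1.443), np.float64(-0.561))]
```

View pics/top.png

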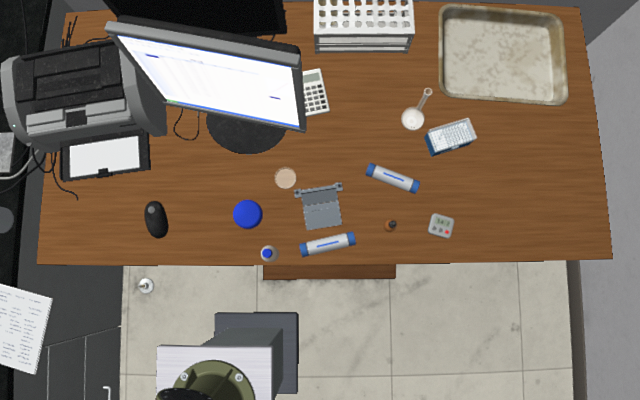

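View pics/side.png

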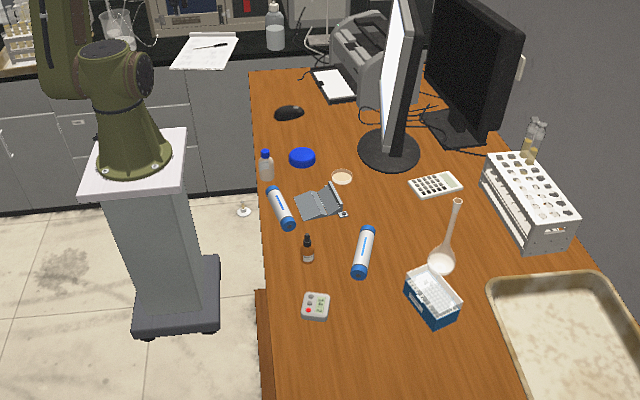

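```bash
python3 - <<'E'
from h import *
C=np.load('top.npy')
for n,(u,v) in dict(tl=(303,248),tm=(327,244),tr=(352,239),vb=(322,212),earl=(300,190),earr=(340,186),foot=(323,229),reag=(267,253),drop=(391,225),cap=(248,214)).items(): print(n,np.round(C[v,u],3))
s,f=grab('wrist');print(np.round(f['hand_eye'],3),np.round(f['intrinsics'],0))
E
python3 -m crank '[{"fingers":0,"dp":[0.04,-0.013,0],"dr":[0,0,-0.12]},{"fingers":0,"dp":[0.04,-0.013,0],"dr":[0,0,-0.12]},{"fingers":0,"dp":[0.036,-0.02,0],"dr":[0,0,-0.12]},{"fingers":0,"dp":[0.036,-0.02,0],"dr":[0,0,-0.12]},{"fingers":0,"dp":[0.034,-0.024,0],"dr":[0,0,-0.12]},{"fingers":0,"dp":[0.034,-0.024,0],"dr":[0,0,-0.12]},{"fingers":0,"dp":[0.03,-0.028,0],"dr":[0,0,-0.12]},{"fingers":0,"dp":[0.03,-0.028,0],"dr":[0,0,-0.12]},{"fingers":0,"dp":[0.01,-0.04,0],"dr":[0,0,-0.12]},{"fingers":0,"dp":[0.01,-0.04,0],"dr":[0,0,-0.12]},{"fingers":0,"dp":[0.01,-0.04,0],"dr":[0,0,-0.12]},{"fingers":0,"dp":[0,-0.04,0],"dr":[0,0,-0.12]}]'
```

```text
tl [ 0.415 -0.249  0.039]
tm [ 0.425 -0.313  0.036]
tr [ 0.438 -0.38   0.039]
vb [ 0.516 -0.3    0.008]
earl [ 0.579 -0.238  0.005]
earr [ 0.589 -0.351  0.008]
foot [ 0.469 -0.302  0.002]
reag [ 0.401 -0.161  0.096]
drop [ 0.47  -0.479  0.084]
cap [ 0.51  -0.097  0.025]
[[ 0.001  0.96   0.28   0.071]
 [ 1.    -0.001 -0.    -0.001]
 [ 0.     0.28  -0.96  -0.07 ]
 [ 0.     0.     0.     1.   ]] [[324.   0. 325.]
 [  0. 324. 200.]
 [  0.   0.   1.]]
t: 1.15
ee_pos: [0.4523, 0.2512, 0.3035]
eef_rot: [3.141, 0.0, 1.456]
contact_force: [1.4, 0.3, -0.3]
finger_gap: 0.999
```

```bash
python3 -m crank '[{"fingers":0,"dp":[0.007,-0.041,0],"dr":[0,0,-0.114]},{"fingers":0,"dp":[0.007,-0.041,0],"dr":[0,0,-0.114]},{"fingers":0,"dp":[0.007,-0.041,0],"dr":[0,0,-0.114]},{"fingers":0,"dp":[0.007,-0.041,0],"dr":[0,0,-0.114]},{"fingers":0,"dp":[0.007,-0.041,0],"dr":[0,0,-0.114]},{"fingers":0,"dp":[0.007,-0.041,0],"dr":[0,0,-0.114]},{"fingers":0,"dp":[0.007,-0.041,0],"dr":[0,0,-0.114]},{"fingers":0,"dp":[0.007,-0.041,0],"dr":[0,0,-0.114]},{"fingers":0,"dp":[0.007,-0.041,0],"dr":[0,0,-0.114]},{"fingers":0,"dp":[0.007,-0.041,0],"dr":[0,0,-0.114]},{"fingers":0,"dp":[0.007,-0.041,0],"dr":[0,0,-0.114]},{"fingers":0,"dp":[0.003,-0.041,0],"dr":[0,0,-0.114]}]'
python3 -m crank '[{"fingers":0,"dp":[0,-0.03,0],"dr":[0,0,0]},{"fingers":0,"dp":[0,-0.03,0],"dr":[0,0,0]},{"fingers":0,"dp":[0,0,0],"dr":[0,0,0]},{"fingers":0,"dp":[0,0,0],"dr":[0,0,0]}]'
python3 - <<'E'
from h import *
s,f=grab('wrist');save('w1.png',f['frame']);C=cloud(f,s);np.save('w1.npy',C);np.save('w1f.npy',f['frame'])
print(s['ee_pos'],s['eef_rot'])
E
```

```text
t: 2.15
ee_pos: [0.5313, -0.241, 0.3036]
eef_rot: [-3.141, -0.0, 0.089]
contact_force: [0.6, 0.5, 0.4]
finger_gap: 0.998
t: 2.48
ee_pos: [0.5307, -0.3001, 0.3031]
eef_rot: [-3.141, 0.001, 0.092]
contact_force: [0.2, 0.1, 0.2]
finger_gap: 1.001
[ 0.53067106 -0.30010905  0.30313008] [-3.14070296e+00  8.36650263e-04  9.20750171e-02]
```

View pics/w1.png

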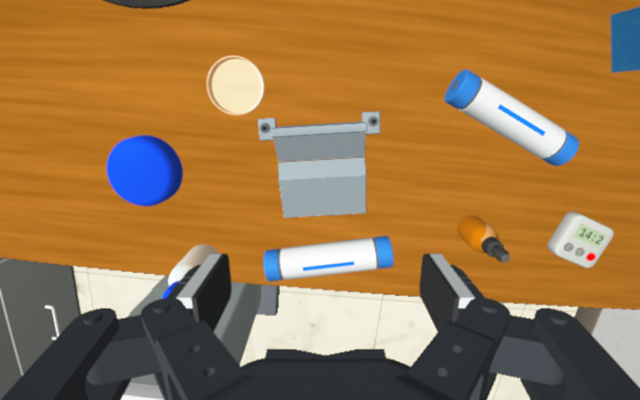

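```bash
cat >> h.py <<'E'
def prof(x,y):
    z=np.interp(x,[-69.5,-69,-19,0,31,31.5,36,36.5],np.array([0,0,13,2,20,34,34,0]))/1000 if False else np.interp(x*1000,[-69,-19,0,31,31.4,36,36.4],[0,13,2,20,34,34,0])/1000
    return np.where(np.abs(y)<.05,z,np.where((x>.026)&(x<.05)&(np.abs(y)<.068),.01,0))
def fit_block(C,g=(0.537,-0.3,0.09)):
    from scipy.optimize import minimize
    P=C.reshape(-1,3);P=P[np.isfinite(P).all(1)]
    c,s=np.cos(g[2]),np.sin(g[2]);d=P[:,:2]-g[:2];X=d@[c,s];Y=d@[-s,c]
    P=P[(X>-.068)&(X<.033)&(abs(Y)<.085)]
    def cost(q):
        c,s=np.cos(q[2]),np.sin(q[2]);d=P[:,:2]-q[:2]
        return np.mean(np.minimum(abs(P[:,2]-q[3]-prof(d@[c,s],d@[-s,c])),.008))*1e3
    best=min((minimize(cost,[g[0]+a,g[1]+b,g[2],0],method='Nelder-Mead',options=dict(initial_simplex=[[g[0]+a,g[1]+b,g[2],0],[g[0]+a+.005,g[1]+b,g[2],0],[g[0]+a,g[1]+b+.005,g[2],0],[g[0]+a,g[1]+b,g[2]+.05,0],[g[0]+a,g[1]+b,g[2],.002]])) for a in(-.008,0,.008) for b in(-.006,.006)),key=lambda r:r.fun)
    return best.x,best.fun
def fit_tube(C,F,lo,hi,zmin=.02):
    "tube axis from points of bounding box lo..hi (world xy)"
    m=np.isfinite(C).all(-1)&(C[...,2]>zmin)&(C[...,2]<.06)&(C[...,:2]>lo).all(-1)&(C[...,:2]<hi).all(-1)
    P=C[m];c=P[:,:2].mean(0);w,V=np.linalg.eigh(np.cov((P[:,:2]-c).T));a=V[:,1];a=a if a[1]>0 else -a
    t=(P[:,:2]-c)@a;tt=np.percentile(t,[.5,99.5]);n=np.array([a[1],-a[0]])
    w=(P[:,:2]-c)@n;ztop=np.percentile(P[:,2],98)
    top=P[:,2]>ztop-.004
    return dict(mid=c+a*tt.mean()+n*np.median(w[top]),ends=tt,yaw=np.arctan2(-a[0],a[1]),ztop=ztop,n=len(P))
E
python3 - <<'E'
from h import *
C=np.load('w1.npy');F=np.load('w1f.npy')
q,c=fit_block(C);print(np.round(q,4),c)
P=C.reshape(-1,3);c,s=np.cos(q[2]),np.sin(q[2]);d=P[:,:2]-q[:2];X=d@[c,s];Y=d@[-s,c]
for x in np.arange(-.08,.045,.006):
    m=(abs(X-x)<.002)&(abs(Y)<.04); print(round(x,3),round(float(np.nanmedian(P[m,2])),4),end='; ')
for v in (190,240):
  for name,b in (('row',0),):pass
t=fit_tube(C,F,[.36,-.42],[.47,-.2]);print(t)
d=t['mid']-q[:2];print('rel',d@[c,s],d@[-s,c])
for v in (150,180,200):
    r=[u for u in range(240,420) if C[v,u,2]>.004]; print(v,r[0],r[-1],C[v,r[0]],C[v,r[-1]])
np.save('q.npy',q)
E
```

```text
[ 5.419e-01 -2.952e-01  1.518e-01 -1.000e-04] 6.4748231944706
-0.08 -0.0001; -0.074 -0.0; -0.068 0.0002; -0.062 0.0018; -0.056 0.0033; -0.05 0.005; -0.044 0.0065; -0.038 0.0081; -0.032 0.0096; -0.026 0.0112; -0.02 0.0131; -0.014 0.0119; -0.008 0.259; -0.002 0.3116; 0.004 0.3165; 0.01 0.325; 0.016 0.0112; 0.022 0.0146; 0.028 0.018; 0.034 0.0338; 0.04 0.0267; {'mid': array([ 0.42738064, -0.31341047]), 'ends': array([-0.07259562,  0.07439575]), 'yaw': np.float64(0.2217428467898225), 'ztop': np.float64(0.03874164126052595), 'n': 3799}
rel -0.11598244853845636 -0.0007014885059424755
150 276 364 [ 0.54914772 -0.24386711  0.01121524] [ 0.55773614 -0.34214101  0.00707783]
180 279 366 [ 0.51576547 -0.24937176  0.01353874] [ 0.5242259  -0.34830851  0.01018244]
200 282 366 [ 0.49071676 -0.25346893  0.0078869 ] [ 0.49886809 -0.35229195  0.00423722]
```

```bash
sed -i 's/P=P\[np.isfinite(P).all(1)\]/P=P[np.isfinite(P).all(1)\&(P[:,2]<.06)]/' h.py
python3 - <<'E'
from h import *
C=np.load('w1.npy');F=np.load('w1f.npy');C[C[...,2]>.1]=np.nan
q,c=fit_block(C,(.542,-.295,.15));print(np.round(q,4),c);np.save('q.npy',q)
c,s=np.cos(q[2]),np.sin(q[2])
t=fit_tube(C,F,[.36,-.42],[.48,-.2]);print(t)
d=t['mid']-q[:2];print('rel',d@[c,s],d@[-s,c])
C=np.load('w1.npy');x=C[...,2]
for v in (260,290):
  print([(u,*np.round(C[v,u],3)) for u in (215,222,440,450)])
E
```

```text
[ 5.419e-01 -2.952e-01  1.514e-01 -1.000e-04] 0.6687359480960984
{'mid': array([ 0.42738064, -0.31341047]), 'ends': array([-0.07259562,  0.07439575]), 'yaw': np.float64(0.2217428467898225), 'ztop': np.float64(0.03874164126052595), 'n': 3799}
rel -0.1159594780559463 -0.0007314971068351876
[(215, np.float64(0.537), np.float64(-0.255), np.float64(0.253)), (222, np.float64(0.536), np.float64(-0.257), np.float64(0.251)), (440, np.float64(0.546), np.float64(-0.346), np.float64(0.255)), (450, np.float64(0.429), np.float64(-0.471), np.float64(0.001))]
[(215, np.float64(0.53), np.float64(-0.258), np.float64(0.264)), (222, np.float64(0.525), np.float64(-0.259), np.float64(0.256)), (440, np.float64(0.54), np.float64(-0.343), np.float64(0.268)), (450, np.float64(0.545), np.float64(-0.343), np.float64(0.275))]
```

```bash
python3 -m crank '[{"fingers":0,"dp":[-0.038,-0.005,0],"dr":[0,0,0.03]},{"fingers":0,"dp":[-0.038,-0.005,0],"dr":[0,0,0.03]},{"fingers":0,"dp":[-0.038,-0.005,0],"dr":[0,0,0]},{"fingers":0,"dp":[-0.038,-0.005,0],"dr":[0,0,0]},{"fingers":0,"dp":[0,0,-0.036],"dr":[0,0,0]},{"fingers":0,"dp":[0,0,-0.036],"dr":[0,0,0]},{"fingers":0,"dp":[0,0,-0.036],"dr":[0,0,0]},{"fingers":0,"dp":[0,0,-0.036],"dr":[0,0,0]},{"fingers":0,"dp":[0,0,-0.036],"dr":[0,0,0]},{"fingers":0,"dp":[0,0,-0.02],"dr":[0,0,0]},{"fingers":0,"dp":[0,0,0],"dr":[0,0,0]},{"fingers":0,"dp":[0,0,0],"dr":[0,0,0]}]'
python3 - <<'E'
from h import *
C=np.load('w1.npy');P=C.reshape(-1,3);m=(P[:,2]>.1)&(P[:,2]<.3);print('min z fingers rel TCP',np.sort(P[m,2])[:400:50]-.3031)
s,g=grab('side');save('s2.png',cv2.resize(g['frame'][120:270,220:440],(800,545)))
s,f=grab('wrist');C=cloud(f,s);print(s['ee_pos'],s['eef_rot']);save('w2.png',f['frame'])
P=C.reshape(-1,3);e=s['ee_pos'];m=(np.hypot(*(P[:,:2]-e[:2]).T)<.07)&(P[:,2]<.1)&(P[:,2]>.03)&(P[:,0]<.41);print(np.round(np.sort(P[m,2])[:600:60],3))
E
```

```text
t: 3.53
ee_pos: [0.3788, -0.3171, 0.1035]
eef_rot: [-3.139, 0.002, 0.156]
contact_force: [0.6, -0.2, 0.7]
finger_gap: 0.999
min z fingers rel TCP [-0.06066496 -0.05847112 -0.057695   -0.05696755 -0.05611217 -0.05564078
 -0.0551437  -0.05455951]
[ 0.37979013 -0.3181875   0.10483889] [ 3.14141749e+00 -4.02144496e-04  1.56225063e-01]
[0.03  0.03  0.031 0.031 0.031 0.032 0.032 0.032 0.033 0.033]
```

View pics/s2.png

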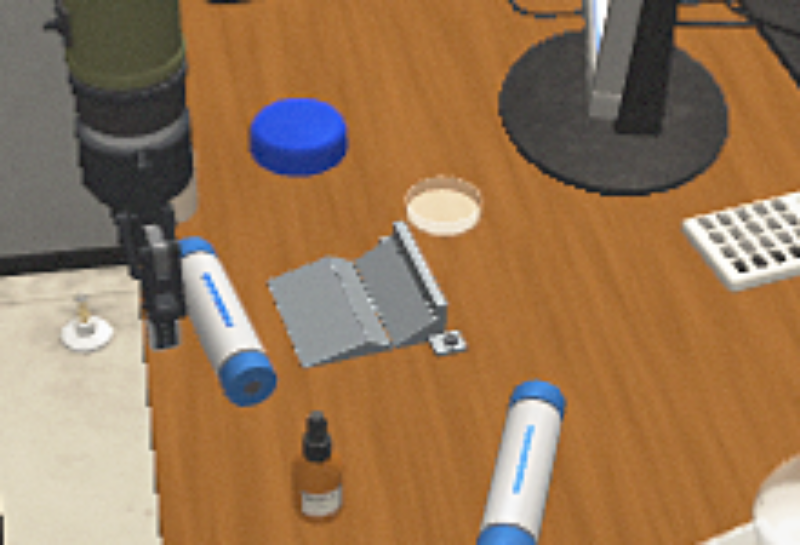

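View pics/w2.png

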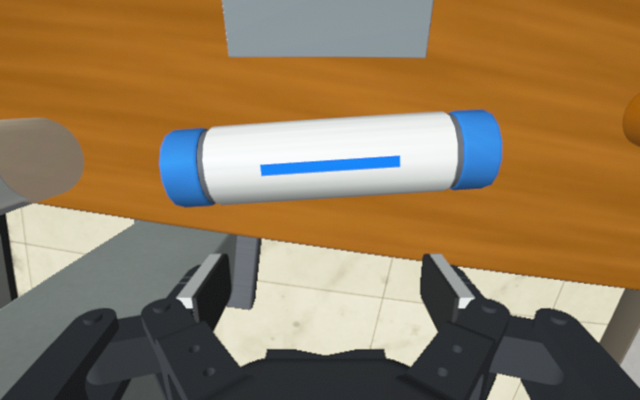

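```bash
python3 -m crank '[{"fingers":0,"dp":[0,-0.002,-0.017],"dr":[0,0,-0.004]},{"fingers":0,"dp":[0,0,-0.016],"dr":[0,0,0]},{"fingers":0,"dp":[0.005,0.0008,0],"dr":[0,0,0]},{"fingers":0,"dp":[0.005,0.0008,0],"dr":[0,0,0]},{"fingers":0,"dp":[0.004,0.0006,0],"dr":[0,0,0]},{"fingers":0,"dp":[0.004,0.0006,0],"dr":[0,0,0]},{"fingers":0,"dp":[0.004,0.0006,0],"dr":[0,0,0]},{"fingers":0,"dp":[0.004,0.0006,0],"dr":[0,0,0]},{"fingers":0,"dp":[0.004,0.0006,0],"dr":[0,0,0]},{"fingers":0,"dp":[0.004,0.0006,0],"dr":[0,0,0]},{"fingers":0,"dp":[0.004,0.0006,0],"dr":[0,0,0]},{"fingers":0,"dp":[0.004,0.0006,0],"dr":[0,0,0]}]'
cat > look.py <<'E'
from h import *
import sys
q=np.load('q.npy');c,sn=np.cos(q[2]),np.sin(q[2])
s,f=grab('wrist');C=cloud(f,s);save(sys.argv[1]+'.png',f['frame'])
F=f['frame'].astype(int);m=(F.max(-1)<100)|(C[...,2]>.062);C[m]=np.nan  # drop dark gripper
B=np.array(C);d=C[...,:2]-q[:2];X=d@[c,sn];Y=d@[-sn,c]
zm=float(sys.argv[2]);B[(X<-.14)|(X>.029)|(abs(Y)>.11)]=np.nan
t=fit_tube(B,F,[.3,-.5],[.7,-.15],zm);d=t['mid']-q[:2];print(t)
print('tube rel x,y,yaw',d@[c,sn],d@[-sn,c],t['yaw']-q[2])
d=s['ee_pos'][:2]-q[:2];print('tcp rel',d@[c,sn],d@[-sn,c],s['ee_pos'],s['eef_rot'],s['contact_force'],s['t'])
E
python3 look.py w3 .02
```

```text
t: 4.63
ee_pos: [0.4215, -0.3143, 0.0709]
eef_rot: [-3.141, 0.0, 0.151]
contact_force: [-0.1, -0.3, -0.0]
finger_gap: 0.998
{'mid': array([ 0.45450244, -0.30748729]), 'ends': array([-0.0722171 ,  0.07425148]), 'yaw': np.float64(0.21105654182700279), 'ztop': np.float64(0.0389967534745253), 'n': 40691}
tube rel x,y,yaw -0.08825461994575333 0.0010340948889489797 0.05968324868270336
tcp rel -0.12188600763080958 -0.0007180372707234241 [ 0.42151985 -0.31429086  0.0708693 ] [-3.14148658e+00  1.07813652e-04  1.50777738e-01] [-0.09697764 -0.3340687  -0.01242188] 4.6333
```

View pics/w3.png

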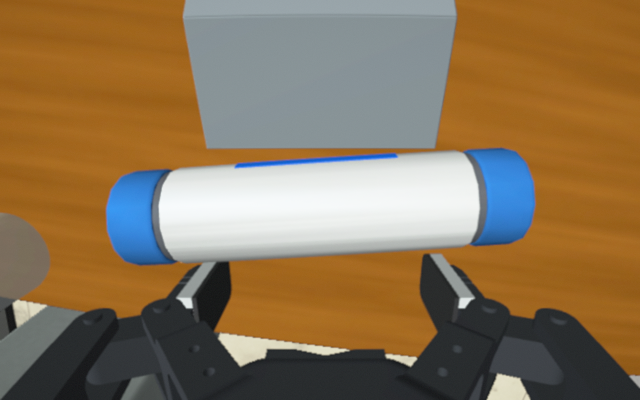

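```bash
python3 -m crank '[{"fingers":0,"dp":[0.004,0.0006,0],"dr":[0,0,0]},{"fingers":0,"dp":[0.004,0.0006,0],"dr":[0,0,0]},{"fingers":0,"dp":[0.004,0.0006,0],"dr":[0,0,0]},{"fingers":0,"dp":[0.004,0.0006,0],"dr":[0,0,0]},{"fingers":0,"dp":[0.004,0.0006,0],"dr":[0,0,0]},{"fingers":0,"dp":[0.004,0.0006,0.001],"dr":[0,0,0]},{"fingers":0,"dp":[0.004,0.0006,0.001],"dr":[0,0,0]},{"fingers":0,"dp":[0.004,0.0006,0.001],"dr":[0,0,0]},{"fingers":0,"dp":[0.004,0.0006,0.001],"dr":[0,0,0]},{"fingers":0,"dp":[0.004,0.0006,0.001],"dr":[0,0,0]},{"fingers":0,"dp":[0.004,0.0006,0.001],"dr":[0,0,0]},{"fingers":0,"dp":[0.004,0.0006,0.001],"dr":[0,0,0]}]'
python3 look.py w4 .024
```

```text
t: 5.68
ee_pos: [0.4682, -0.3071, 0.0778]
eef_rot: [-3.141, 0.003, 0.15]
contact_force: [-6.2, 0.5, 3.0]
finger_gap: 1.0
{'mid': array([ 0.49759247, -0.2998209 ]), 'ends': array([-0.07294138,  0.0738593 ]), 'yaw': np.float64(0.14875549122323667), 'ztop': np.float64(0.04557551190680494), 'n': 39970}
tube rel x,y,yaw -0.04450126796779785 0.002115023303217588 -0.0026178019210627568
tcp rel -0.07465426652343754 -0.0006243895285091353 [ 0.46819737 -0.30707593  0.07781894] [-3.14143859e+00  2.79691828e-03  1.50350195e-01] [-6.237365    0.50551501  3.04783564] 5.6833
```

```bash
python3 -m crank '[{"fingers":0,"dp":[0.004,0.0006,0.001],"dr":[0,0,0]},{"fingers":0,"dp":[0.004,0.0006,0.001],"dr":[0,0,0]},{"fingers":0,"dp":[0.004,0.0006,0.001],"dr":[0,0,0]},{"fingers":0,"dp":[0.004,0.0006,0.001],"dr":[0,0,0]},{"fingers":0,"dp":[0.004,0.0006,0.001],"dr":[0,0,0]},{"fingers":0,"dp":[0.003,0.0005,0.001],"dr":[0,0,0]},{"fingers":0,"dp":[0.003,0.0005,0],"dr":[0,0,0]},{"fingers":0,"dp":[0.002,0.0003,0],"dr":[0,0,0]},{"fingers":0,"dp":[0.002,0.0003,0],"dr":[0,0,0]},{"fingers":0,"dp":[0,0,0],"dr":[0,0,0]},{"fingers":0,"dp":[0,0,0],"dr":[0,0,0]},{"fingers":0,"dp":[0,0,0],"dr":[0,0,0]}]'
python3 look.py w5 .026
```

```text
t: 6.73
ee_pos: [0.4992, -0.3025, 0.0838]
eef_rot: [-3.141, -0.0, 0.151]
contact_force: [0.4, -0.4, -0.7]
finger_gap: 1.002
{'mid': array([ 0.54227428, -0.29303925]), 'ends': array([-0.07286921,  0.07367369]), 'yaw': np.float64(0.14953069894800192), 'ztop': np.float64(0.043952454822438494), 'n': 37564}
tube rel x,y,yaw 0.0006922458192039592 0.0020812861028716057 -0.001842594196297509
tcp rel -0.04329372998272028 -0.0007993199274124018 [ 0.49922567 -0.30251982  0.08383032] [-3.14149666e+00 -6.00309020e-05  1.50876273e-01] [ 0.39184779 -0.3630036  -0.74406219] 6.7333
```

View pics/w5.png

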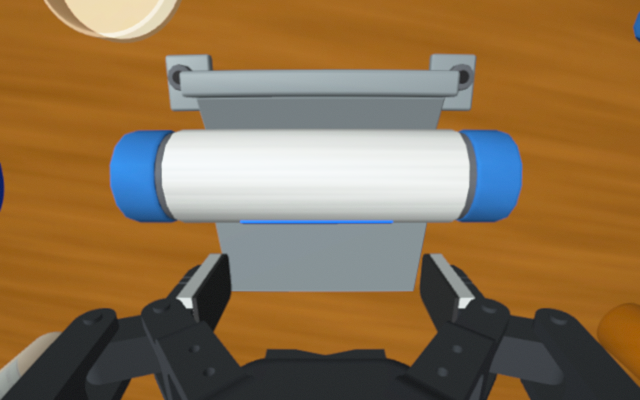

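```bash
python3 -m crank '[{"fingers":0,"dp":[-0.01,-0.0015,0.003],"dr":[0,0,0]},{"fingers":0,"dp":[-0.01,-0.0015,0.02],"dr":[0,0,0]},{"fingers":0,"dp":[0,0,0.035],"dr":[0,0,0]},{"fingers":0,"dp":[0,0,0.035],"dr":[0,0,0]},{"fingers":0,"dp":[0,0,0.03],"dr":[0,0,0]},{"fingers":0,"dp":[0,0,0.01],"dr":[0,0,0]},{"fingers":0,"dp":[0,0,0],"dr":[0,0,0]},{"fingers":0,"dp":[0,0,0],"dr":[0,0,0]},{"fingers":0,"dp":[0,0,0],"dr":[0,0,0]},{"fingers":0,"dp":[0,0,0],"dr":[0,0,0]},{"fingers":0,"dp":[0,0,0],"dr":[0,0,0]},{"fingers":0,"dp":[0,0,0],"dr":[0,0,0]}]'
python3 look.py w6 .026; python3 look.py w7 .026
```

```text
t: 7.78
ee_pos: [0.4786, -0.3052, 0.2156]
eef_rot: [-3.14, 0.002, 0.151]
contact_force: [0.4, -0.4, -0.0]
finger_gap: 0.997
{'mid': array([ 0.54199458, -0.29315355]), 'ends': array([-0.07350535,  0.07377981]), 'yaw': np.float64(0.15099929493932474), 'ztop': np.float64(0.04338502015155579), 'n': 9611}
tube rel x,y,yaw 0.0003985072650339311 0.002010478407860338 -0.0003739982049746904
tcp rel -0.06409520731036748 -0.00033819596669603866 [ 0.47859253 -0.30520075  0.21557581] [-3.14006013e+00  1.75838536e-03  1.50869525e-01] [ 0.38743637 -0.41245295 -0.03627413] 7.7833
{'mid': array([ 0.54215087, -0.29327028]), 'ends': array([-0.07370181,  0.07352839]), 'yaw': np.float64(0.1521266184167885), 'ztop': np.float64(0.04337730214830118), 'n': 9616}
tube rel x,y,yaw 0.0005354045871576339 0.0018715095014037821 0.000753325272489086
tcp rel -0.063933548558641 -0.00049044819356398 [ 0.4787753  -0.30532688  0.2158676 ] [-3.14045540e+00  1.31571982e-03  1.50844387e-01] [-0.32930999  0.58595104 -0.24534097] 7.8333
```

View pics/w7.png

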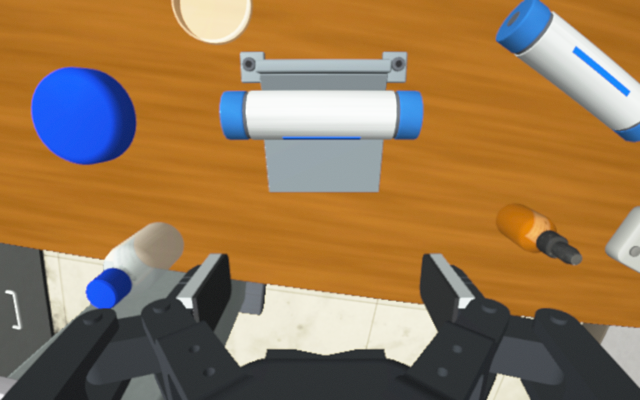

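The tube sits in the groove at (219–422, 90–140), square to the V-block and at rest. The bystanders in view are standing undisturbed and the gripper is clear.

```bash
python3 -c "from bench import env; print(env.close_job())"
```

```text
the job is handed in; nothing more can be done
None
```

The tube is seated in the V-block groove, nearly centred, and the job is handed in at about 7.8 s. I rolled it along the desk and up the ramp with both open fingers side by side. It dropped over the crest into the groove by itself, so no endways nudge was needed, and it was never gripped.

Last checks, from two wrist-camera readings after pulling clear:

| Check | Measured | Limit |
|---|---|---|
| Offset from groove middle plane (x) | about 0.5 mm | 4 mm |
| Offset along the groove (y) | about 1.9 mm | 12 mm |
| Angle to the groove | under 0.001 rad | 0.06 rad |
| Axis height | about 24.4 mm (top 43.4 mm) | 21.5–26.5 mm |

- **At rest:** the two readings agree to about 0.2 mm.
- **Rolling:** the tube travelled about 116 mm. That is about 6 rad if it rolled without sliding, and the painted stripe's positions fit with that. I did not measure the turn directly.
- **Force:** the highest force reading at the end of any move was about 7 N, so brief peaks in between were not seen.
- **Bystanders:** the cap, both bottles and the petri dish looked undisturbed in the last picture, where the petri dish and timer are only partly in view. I did not measure their positions again.

No check failed or disagreed, though the first V-block fit was thrown off by gripper pixels and I repeated it with those removed.

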